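# Find and release the latched stirrer key

## Task

One of the four identical green keys on the stirrer console has been left latched down, so that its stirrer is still switched on. With a closed fingertip tap the keys lightly to find it (the latched one does not give; the others are soft), then press that key in until it lets go and comes back up, and move clear. Only tap the other three lightly, never press them in, do not bear hard on the console, and leave the jar, the beaker and the stopper standing where they are.

Things in the scene. Friction and masses are not known exactly. Their poses are not given: they have to be found in the camera images.
- console: Stirrer console, fixed, 120 (x) by 210 (y) by 55 mm high: white case, level blue top, display on the +x half. Origin: centre of its underside, on the bench; y runs along the key row. Four identical green square keys, 26 by 26 mm, 45 mm apart in a row along y, 20 mm to the -x side of the centre; a raised key's top is 12 mm above the blue top, 67 mm above the bench. Keys travel 10 mm straight down.
- key1 (a point): Centre of the top of the first key (+y end of the row) where it stands when up; this point is fixed to the console and does not show whether the key is down. Which key is latched differs each time.
- key2 (a point): The same for the second key from the +y end. How a key that is up feels: soft, it starts to give at 0.5 N, pushes back 1.5 N at 4 mm and 1.8 N at 5 mm; pressed in deeper than 5 mm it is switched on, which must not happen.
- key3 (a point): The same for the third key from the +y end. How the latched key feels: its top is only 2 mm lower than the others (65 mm above the bench), hardly to be seen; it does not give below about 7 N, and lets go when pushed 4.3 mm farther (6.3 mm below a raised key's height) at about 10 N; eased off, it comes up level with the rest (but stays firm from 2 mm down if pushed again).
- key4 (a point): The same for the fourth key (at the -y end)
- latch (a joint): Hidden catch inside the console that holds the latched key: 0 while it holds, 0.008 m once it has let go (it stays so). It does not tell which key it holds
- switch_a (a joint): Hidden switch under one of the three keys that are up (under which one differs each time): 0 until that key is down 4.5 mm, then moves along with it; beyond 0.001 m that stirrer is switched on
- switch_b (a joint): The same under another of the three keys that are up
- switch_c (a joint): The same under the last of the three keys that are up
- jar: White reagent jar with black lid, loose, 72 mm across, 115 mm tall, 0.35 kg; origin at the centre of its underside. Leave alone
- beaker: Small glass beaker, loose, 60 mm across the rim, 65 mm tall; origin at the centre of its underside. Leave alone
- stopper: Orange stopper, loose, 32 mm across, 30 mm tall; origin at the centre of its underside. Leave alone
Things that resemble listed ones, but are neither listed nor needed, are in the scene too. What is meant by the console is not pink, and is the larger of those in its own colour.

How it is judged:
By the outcome, as a careful person would: the job done as asked, in the order asked, and still so for the second after the job is handed in, with the robot touching nothing.
It also fails if it takes over 48 s, if anything falls off the work surface, if the arm or the gripper's body presses on something with over 40 N, if the wrist force passes 120 N, or if a joint passes its speed limit or range.

## Robot

A 6-joint arm with a two-finger parallel gripper is mounted at the origin on the work surface. World frame = base frame: x ahead of the robot, y to its left, z up, the work surface at z = 0. Lengths are in mm, angles in rad, forces in N, time in s.
With the tool pointing down it reaches from about 400 to 925 mm from the base axis. Payload 12.5 kg.
Tool frame: the origin (TCP) lies midway between the tips of the shut fingers; the grasp point (between the pads) lies 19 mm behind it; z points along the fingers, y is the line along which they close (so a half turn about z gives the same grasp; the last joint's range is limited). The gripper opens to 95 mm and grips with 3 to 60 N. Pads are 20 mm wide; open, the fingers measure 119 mm over their backs; the gripper's body (75 mm by 180 mm) begins 59 mm behind the grasp point.
Start: joints at [1.165, 0.491, 1.559, -0, 1.092, -0.106], TCP at [184.564, 597.146, 214.661] pointing down, gripper open.
Joint ranges: [-3.1, 3.1], [-0.84, 2.19], [0.05, 2.79], [-1.13, 4.28], [0.06, 2.93], [-2.69, 2.69]. Speed limits (rad/s): [2.22, 2.22, 2.79, 3.14, 3.14, 3.14].

## Interface

Orientations are given as [roll, pitch, yaw] about the fixed x, y, z axes, in that order (R = Rz(yaw) Ry(pitch) Rx(roll)).
In Python, from cell import state, read_camera, camera_info, env gives the robot as it stands.
- The arm moves only by the tool move_arm, never from a script. Its argument "commands" is a list of rows, each a list of 3 entries, a list of its own where there are three numbers: the shift along the world's x, y, z in cm, then the turn, a rotation vector about the world's x, y, z in degrees, then the opening, from 0 (shut) to 1 (fully open). A call has 1 to 10 rows; each row shifts and turns the commanded pose from where the row before left it; what a row does not reach is not made up. A row lasts 1/10 s, in which the tool goes at most 50 mm and 8.59 degrees, less where a joint would pass 70% of its speed; a pose out of reach is approached as far as the arm can. A call with a gripper value outside its range is refused whole. The fingers move at their own pace and stop on an object; the grip force is fixed at half the most. Time passes only in rows, so rows that do not move let the fingers close. It gives the time, the measured TCP pose, the force, the opening and the grip force at its end, in the units of the state.
- state(): the state, without advancing time (a new reading comes with each control period).
- read_camera(name): name is "side" or "top" or "wrist"; returns the picture (384x512x3 uint8, blue, green, red); there is no depth.
- camera_info(name): a dict with "K" (3x3 intrinsics, pixels), "cam_to_world" (4x4, takes a point from camera to world coordinates). Camera axes: x right, y down, z forward; pixel columns grow to the right and rows downward; lengths in mm; the calibration is good to about 2 mm. The wrist camera is an equidistant fisheye: a pixel r from the principal point sees the ray r / f radians off the axis. A picture is of the moment at which its call begins: read the wrist's pose just before it. camera_info takes no time and is no camera call; for the wrist camera it gives the pose at the moment of the call.
- env.job_done(): hands the job in; it is judged then, once.
The state is a dict: "t": time; "joints": joint angles; "qvel": joint speeds; "tau": joint torques, N m; "eef_pos": TCP position; "tcp_rot": TCP orientation; "ft_force": force on the tool from outside, world axes, zero at the start; "moment": the same for the moment, N m; "opening": opening from 0.0 (shut) to 1.0 (fully open); "grip_force": force on a finger pad.
Only numpy, scipy, OpenCV 4.12 (cv2) and the standard library are available. Lean on these libraries where they do the work, as an engineer would, in place of code of your own. Each camera call takes 0.05 s, during which the arm holds its last target. There are 200 camera calls.

## Working session

There is one attempt and no reset: what is moved stays moved. The work goes in short steps, Python scripts to look and compute and a tool call to move; the robot and the scene stay as the last step left them, time stands still between calls to the robot, and variables do not carry over. Pictures are saved under pics/ and viewed, at most 10 in all, crops included, and the job is handed in when it is done.

Besides the shell and the picture viewer there is one more tool, called after "Call:" as name(argument=value, ...), one argument or row to a line, values as JSON. move_arm: Moves the arm, as the interface text tells. Its arguments: {"type":"object","properties":{"commands":{"type":"array"}},"required":["commands"]}

```bash
mkdir -p pics; python3 - <<'E'
from cell import state, read_camera, camera_info
import cv2
for n in ("top","side"):
    cv2.imwrite(f"pics/{n}0.png",read_camera(n))
    print(n,camera_info(n)["K"],camera_info(n)["cam_to_world"])
s=state();print(s)
E
```

```text
top [[385.04211668   0.         253.84424905]
 [  0.         385.04211668 197.77547006]
 [  0.           0.           1.        ]] [[ 1.04121316e-02 -9.92861706e-01  1.18815910e-01  3.91587897e+02]
 [-9.99934818e-01 -1.08949456e-02 -3.41470583e-03  2.50911729e+01]
 [ 4.68482353e-03 -1.18772611e-01 -9.92910429e-01  9.88768705e+02]
 [ 0.00000000e+00  0.00000000e+00  0.00000000e+00  1.00000000e+00]]
side [[481.0226512    0.         254.52288328]
 [  0.         481.0226512  185.28725339]
 [  0.           0.           1.        ]] [[-9.92933808e-01 -7.62598776e-02  9.09224058e-02  4.30581099e+02]
 [-1.18618107e-01  6.15257675e-01 -7.79350844e-01  8.21088371e+02]
 [ 3.49249204e-03 -7.84628845e-01 -6.19955948e-01  6.74597935e+02]
 [ 0.00000000e+00  0.00000000e+00  0.00000000e+00  1.00000000e+00]]
{'t': 0.1, 'joints': array([ 1.16540359e+00,  4.91491906e-01,  1.55935979e+00, -3.26263463e-07,
        1.09173588e+00, -1.05600847e-01]), 'qvel': array([-0.00119249,  0.00031544, -0.00208029, -0.00051904, -0.00034683,
        0.00168212]), 'tau': array([ 4.94848835e-03, -6.13622332e+01, -2.58607578e+01,  6.94514019e-02,
        4.69074247e-02, -5.51983453e-05]), 'eef_pos': array([184.47131601, 596.93587592, 214.13466473]), 'tcp_rot': array([-3.14060324e+00, -1.04582170e-04,  2.84180086e+00]), 'ft_force': array([0.01368421, 0.44778216, 0.03510965]), 'moment': array([ 0.01150389, -0.0432898 , -0.01735481]), 'grip_force': 0.0, 'opening': 1.001022894489987}
```

View pics/top0.png

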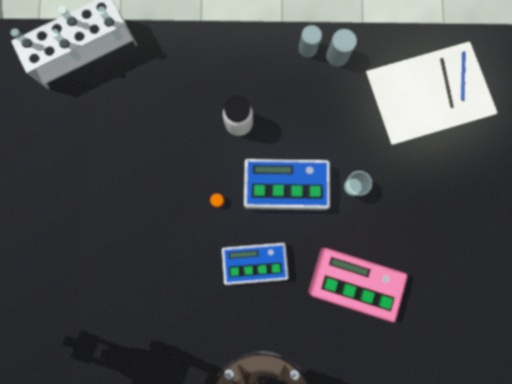

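View pics/side0.png

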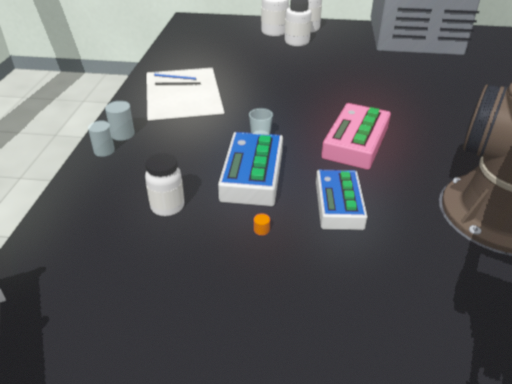

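The top view shows the big blue console at about (287,184), with green keys at (259..315,191). The jar is at (238,115), the beaker at (358,183) and the stopper at (217,200). The side view shows the same console at about (252,167). Next I'll locate the keys from both views.

```bash
cat > h.py <<'E'
import cv2, numpy as np
from cell import camera_info
def keys(img,box):
    x0,y0,x1,y1=box
    hsv=cv2.cvtColor(cv2.resize(img,None,fx=4,fy=4,interpolation=cv2.INTER_CUBIC),cv2.COLOR_BGR2HSV)
    m=cv2.inRange(hsv,(45,120,60),(80,255,255))
    k=np.zeros_like(m);k[4*y0:4*y1,4*x0:4*x1]=255;m&=k
    n,_,st,c=cv2.connectedComponentsWithStats(m)
    return [((c[i]+.5)/4-.5,st[i,4]/16) for i in range(1,n) if st[i,4]>300]
def ray(n,p):
    I=camera_info(n);T=I["cam_to_world"]
    d=T[:3,:3]@np.linalg.solve(I["K"],[p[0],p[1],1]);return T[:3,3],d
def onz(n,p,z):
    o,d=ray(n,p);return o+d*(z-o[2])/d[2]
E
python3 - <<'E'
from h import *
for n,b in(("top",(240,155,335,212)),("side",(215,125,290,205))):
    for c,a in keys(cv2.imread(f"pics/{n}0.png"),b): print(n,c.round(1),a,onz(n,c,66).round(1))
t=onz("top",(238,107),115);print("jar",t, "beaker",onz("top",(358,183),40),"stop",onz("top",(217,200),25))
E
```

```text
top [259.3 190.2] 143.625 [520.7   9.   66. ]
top [277.8 190.4] 144.625 [520.6 -35.9  66. ]
top [296.4 190.7] 146.5625 [520.3 -80.8  66. ]
top [314.7 191.1] 141.25 [ 520.  -125.2   66. ]
side [260.5 157.7] 532.875 [518.3 -42.8  66. ]
jar [710.69182056  61.57783302 115.        ] beaker [ 545.11957354 -237.77654361   40.        ] stop [500.25756329 114.48782517  25.        ]
```

Call:
move_arm(
  commands=[
    [[2.2,-3.9,0],[0,0,1.7],0],
    [[2.2,-3.9,0],[0,0,1.7],0],
    [[2.2,-3.9,0],[0,0,1.7],0],
    [[2.2,-3.9,0],[0,0,1.7],0],
    [[2.2,-3.9,0],[0,0,1.7],0],
    [[2.2,-3.9,0],[0,0,1.7],0],
    [[2.2,-3.9,0],[0,0,1.7],0],
    [[2.2,-3.9,0],[0,0,1.7],0],
    [[2.2,-3.9,0],[0,0,1.7],0],
    [[2.2,-3.9,0],[0,0,1.7],0],
  ],
)

```text
t: 1.1
eef_pos: [405.0, 205.5, 214.7]
tcp_rot: [3.142, -0.0, 3.14]
ft_force: [0.4, 0.9, 0.0]
opening: 0.215
grip_force: 0.0
```

Call:
move_arm(
  commands=[
    [[2.3,-3.9,-2],[0,0,0],0],
    [[2.3,-3.9,-2],[0,0,0],0],
    [[2.3,-3.9,-2],[0,0,0],0],
    [[2.3,-3.9,-2],[0,0,0],0],
    [[2.3,-3.9,-2],[0,0,0],0],
    [[0,0,0],[0,0,0],0],
    [[0,0,0],[0,0,0],0],
  ],
)

```text
t: 1.8
eef_pos: [519.3, 11.4, 113.9]
tcp_rot: [3.141, -0.002, 3.136]
ft_force: [0.1, -0.2, -0.5]
opening: 0.005
grip_force: 0.0
```

Call:
move_arm(
  commands=[
    [[0,-0.2,-1.5],[0,0,0],0],
    [[0,0,-1.5],[0,0,0],0],
    [[0,0,-0.6],[0,0,0],0],
    [[0,0,0],[0,0,0],0],
    [[0,0,0],[0,0,0],0],
  ],
)

```text
t: 2.3
eef_pos: [519.7, 10.7, 79.4]
tcp_rot: [3.142, 0.001, 3.139]
ft_force: [-0.1, 0.1, -0.3]
opening: 0.003
grip_force: 0.0
```

```bash
python3 - <<'E'
from cell import state, read_camera
import cv2
cv2.imwrite("pics/s1.png",cv2.resize(read_camera("side")[60:220,170:350],None,fx=3.3,fy=3.3,interpolation=2))
cv2.imwrite("pics/w1.png",read_camera("wrist"))
s=state();print(s["eef_pos"],s["ft_force"])
E
```

```text
[519.80346013  10.42378102  79.42931056] [-0.06900621  0.3426171  -0.29880251]
```

View pics/s1.png

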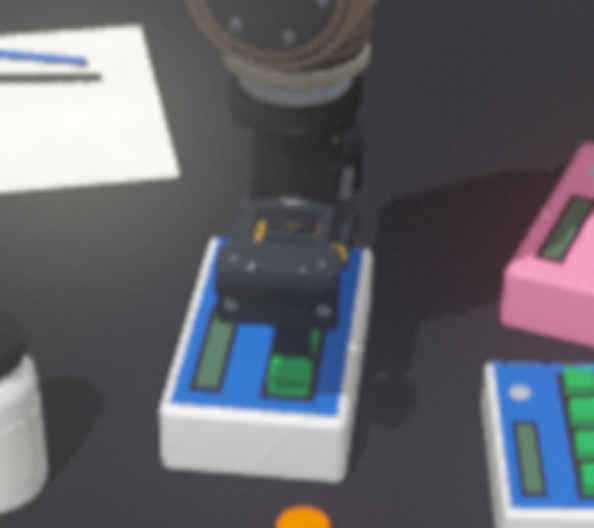

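View pics/w1.png

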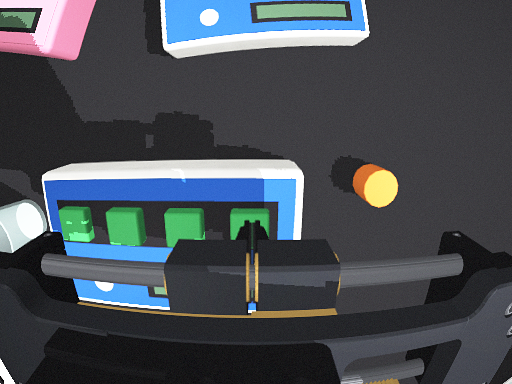

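The wrist view shows the shut tip at about (253,225), over key1 (231–270, 208–240). The side view agrees, so I'll tap key1 in small steps.

Call:
move_arm(
  commands=[
    [[0,-0.1,-0.9],[0,0,0],0],
    [[0,0,-0.2],[0,0,0],0],
    [[0,0,0],[0,0,0],0],
    [[0,0,0],[0,0,0],0],
  ],
)

```text
t: 2.8
eef_pos: [519.5, 9.1, 67.5]
tcp_rot: [3.141, -0.0, 3.138]
ft_force: [0.1, -1.0, -0.5]
opening: 0.004
grip_force: 0.0
```

Call:
move_arm(
  commands=[
    [[0,0,-0.1],[0,0,0],0],
    [[0,0,0],[0,0,0],0],
    [[0,0,0],[0,0,0],0],
  ],
)

```text
t: 3.1
eef_pos: [519.6, 9.1, 66.7]
tcp_rot: [3.142, 0.0, 3.139]
ft_force: [-0.5, -0.0, 1.1]
opening: 0.002
grip_force: 0.2
```

Call:
move_arm(
  commands=[
    [[0,0,-0.1],[0,0,0],0],
    [[0,0,0],[0,0,0],0],
    [[0,0,0],[0,0,0],0],
  ],
)

```text
t: 3.4
eef_pos: [519.6, 9.1, 65.7]
tcp_rot: [3.142, 0.0, 3.138]
ft_force: [-0.3, -0.4, 1.2]
opening: 0.004
grip_force: 0.4
```

Call:
move_arm(
  commands=[
    [[0,0,-0.1],[0,0,0],0],
    [[0,0,0],[0,0,0],0],
    [[0,0,0],[0,0,0],0],
  ],
)

```text
t: 3.7
eef_pos: [519.6, 9.1, 64.7]
tcp_rot: [3.142, 0.0, 3.138]
ft_force: [1.6, -0.2, 2.4]
opening: 0.004
grip_force: 0.5
```

Call:
move_arm(
  commands=[
    [[0,0,0.8],[0,0,0],0],
    [[0,-1.5,0.2],[0,0,0],0],
    [[0,-1.5,0],[0,0,0],0],
    [[0,-1.5,0],[0,0,0],0],
    [[0,0,-0.7],[0,0,0],0],
    [[0,0,0],[0,0,0],0],
    [[0,0,0],[0,0,0],0],
  ],
)

```text
t: 4.4
eef_pos: [519.3, -35.9, 67.3]
tcp_rot: [3.141, -0.001, 3.138]
ft_force: [0.6, -0.1, 0.4]
opening: 0.007
grip_force: 0.2
```

Call:
move_arm(
  commands=[
    [[0,0,-0.1],[0,0,0],0],
    [[0,0,0],[0,0,0],0],
    [[0,0,0],[0,0,0],0],
  ],
)

```text
t: 4.7
eef_pos: [519.6, -35.6, 66.7]
tcp_rot: [3.141, 0.0, 3.139]
ft_force: [0.1, 1.4, 0.3]
opening: 0.004
grip_force: 0.2
```

Call:
move_arm(
  commands=[
    [[0,0,-0.1],[0,0,0],0],
    [[0,0,0],[0,0,0],0],
    [[0,0,0],[0,0,0],0],
  ],
)

```text
t: 5.0
eef_pos: [519.6, -35.8, 65.7]
tcp_rot: [3.141, 0.0, 3.139]
ft_force: [0.0, 0.5, 0.5]
opening: 0.005
grip_force: 0.4
```

Call:
move_arm(
  commands=[
    [[0,0,-0.1],[0,0,0],0],
    [[0,0,0],[0,0,0],0],
    [[0,0,0],[0,0,0],0],
  ],
)

```text
t: 5.3
eef_pos: [519.6, -35.8, 64.7]
tcp_rot: [3.141, 0.0, 3.138]
ft_force: [0.2, 1.2, 1.1]
opening: 0.006
grip_force: 0.5
```

Call:
move_arm(
  commands=[
    [[0,0,-0.07],[0,0,0],0],
    [[0,0,0],[0,0,0],0],
    [[0,0,0],[0,0,0],0],
  ],
)

```text
t: 5.6
eef_pos: [519.6, -35.9, 64.0]
tcp_rot: [3.142, 0.0, 3.138]
ft_force: [0.4, 1.0, 1.8]
opening: 0.004
grip_force: 0.6
```

Call:
move_arm(
  commands=[
    [[0,0,0.87],[0,0,0],0],
    [[0,-1.5,0.2],[0,0,0],0],
    [[0,-1.5,0],[0,0,0],0],
    [[0,-1.5,0],[0,0,0],0],
    [[0,0,-0.8],[0,0,0],0],
    [[0,0,0],[0,0,0],0],
    [[0,0,0],[0,0,0],0],
  ],
)

```text
t: 6.3
eef_pos: [519.2, -80.8, 66.2]
tcp_rot: [3.141, -0.001, 3.138]
ft_force: [0.6, -0.2, 0.4]
opening: 0.006
grip_force: 0.3
```

Call:
move_arm(
  commands=[
    [[0,0,-0.1],[0,0,0],0],
    [[0,0,0],[0,0,0],0],
    [[0,0,0],[0,0,0],0],
  ],
)

```text
t: 6.6
eef_pos: [519.5, -80.5, 65.7]
tcp_rot: [3.141, -0.0, 3.139]
ft_force: [0.1, 0.8, 1.2]
opening: 0.004
grip_force: 0.4
```

Call:
move_arm(
  commands=[
    [[0,0,-0.1],[0,0,0],0],
    [[0,0,0],[0,0,0],0],
    [[0,0,0],[0,0,0],0],
  ],
)

```text
t: 6.9
eef_pos: [519.6, -80.8, 64.7]
tcp_rot: [3.141, 0.0, 3.139]
ft_force: [0.5, 1.1, 1.2]
opening: -0.0
grip_force: 0.5
```

Call:
move_arm(
  commands=[
    [[0,0,-0.07],[0,0,0],0],
    [[0,0,0],[0,0,0],0],
    [[0,0,0],[0,0,0],0],
  ],
)

```text
t: 7.2
eef_pos: [519.6, -80.9, 64.0]
tcp_rot: [3.142, 0.0, 3.139]
ft_force: [-0.2, 0.6, 0.9]
opening: 0.005
grip_force: 0.6
```

Call:
move_arm(
  commands=[
    [[0,0,0.87],[0,0,0],0],
    [[0,-1.5,0.2],[0,0,0],0],
    [[0,-1.5,0],[0,0,0],0],
    [[0,-1.4,0],[0,0,0],0],
    [[0,0,-0.8],[0,0,0],0],
    [[0,0,0],[0,0,0],0],
    [[0,0,0],[0,0,0],0],
  ],
)

```text
t: 7.9
eef_pos: [519.2, -124.7, 66.1]
tcp_rot: [3.141, -0.001, 3.138]
ft_force: [0.9, -0.6, -0.1]
opening: 0.002
grip_force: 0.0
```

Call:
move_arm(
  commands=[
    [[0,0,-0.1],[0,0,0],0],
    [[0,0,0],[0,0,0],0],
    [[0,0,0],[0,0,0],0],
  ],
)

```text
t: 8.2
eef_pos: [519.6, -124.6, 65.7]
tcp_rot: [3.142, 0.0, 3.139]
ft_force: [0.9, -0.5, 0.0]
opening: 0.0
grip_force: 0.0
```

Call:
move_arm(
  commands=[
    [[0,0,-0.1],[0,0,0],0],
    [[0,0,0],[0,0,0],0],
    [[0,0,0],[0,0,0],0],
  ],
)

```text
t: 8.5
eef_pos: [519.7, -124.7, 65.1]
tcp_rot: [3.142, 0.0, 3.139]
ft_force: [-0.5, 2.2, 7.0]
opening: 0.002
grip_force: 3.1
```

Call:
move_arm(
  commands=[
    [[0,0,-0.07],[0,0,0],0],
    [[0,0,0],[0,0,0],0],
    [[0,0,0],[0,0,0],0],
  ],
)

```text
t: 8.8
eef_pos: [519.7, -124.7, 64.5]
tcp_rot: [3.142, 0.001, 3.139]
ft_force: [-1.5, 2.9, 6.6]
opening: 0.005
grip_force: 3.6
```

Key4 doesn't give: there was no contact until 65 mm, then about 7 N. I'll press it in.

Call:
move_arm(
  commands=[
    [[0,0,-0.1],[0,0,0],0],
    [[0,0,-0.1],[0,0,0],0],
    [[0,0,-0.1],[0,0,0],0],
    [[0,0,0],[0,0,0],0],
    [[0,0,0],[0,0,0],0],
  ],
)

```text
t: 9.3
eef_pos: [519.7, -124.7, 61.6]
tcp_rot: [3.142, 0.001, 3.139]
ft_force: [-2.3, 1.5, 8.2]
opening: 0.008
grip_force: 4.2
```

Call:
move_arm(
  commands=[
    [[0,0,-0.1],[0,0,0],0],
    [[0,0,0],[0,0,0],0],
    [[0,0,0],[0,0,0],0],
  ],
)

```text
t: 9.6
eef_pos: [519.7, -124.7, 60.6]
tcp_rot: [-3.142, 0.001, 3.139]
ft_force: [-2.1, 3.2, 9.4]
opening: 0.007
grip_force: 4.7
```

Call:
move_arm(
  commands=[
    [[0,0,-0.1],[0,0,0],0],
    [[0,0,0],[0,0,0],0],
    [[0,0,0],[0,0,0],0],
  ],
)

```text
t: 9.9
eef_pos: [519.7, -124.7, 59.7]
tcp_rot: [-3.142, 0.001, 3.139]
ft_force: [-1.6, 1.6, 9.8]
opening: 0.005
grip_force: 4.9
```

Call:
move_arm(
  commands=[
    [[0,0,0.2],[0,0,0],0],
    [[0,0,0.2],[0,0,0],0],
    [[0,0,0.27],[0,0,0],0],
    [[0,0,0],[0,0,0],0],
    [[0,0,0],[0,0,0],0],
  ],
)

```text
t: 10.4
eef_pos: [519.7, -124.8, 65.6]
tcp_rot: [-3.142, 0.0, 3.139]
ft_force: [0.3, 0.6, 0.3]
opening: 0.006
grip_force: 0.4
```

At 65.6 mm the key now touches the tip (pad force 0.4, where it was 0.0 before), so it has come up. Moving clear.

Call:
move_arm(
  commands=[
    [[0,0,0.5],[0,0,0],0],
    [[0,0,1],[0,0,0],0],
    [[0,0,3],[0,0,0],0],
    [[0,0,4],[0,0,0],0],
    [[-1,0,4],[0,0,0],0],
    [[0,0,2],[0,0,0],0],
    [[0,0,0],[0,0,0],0],
    [[0,0,0],[0,0,0],0],
  ],
)

```text
t: 11.2
eef_pos: [509.4, -124.8, 210.9]
tcp_rot: [-3.141, 0.001, 3.138]
ft_force: [-0.6, -0.2, -0.3]
opening: 0.006
grip_force: 0.0
```

```bash
python3 - <<'E'
from cell import read_camera
import cv2
cv2.imwrite("pics/s2.png",cv2.resize(read_camera("side")[80:260,120:340],None,fx=3.3,fy=3.3,interpolation=2))
E
```

```text
(no output)
```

View pics/s2.png

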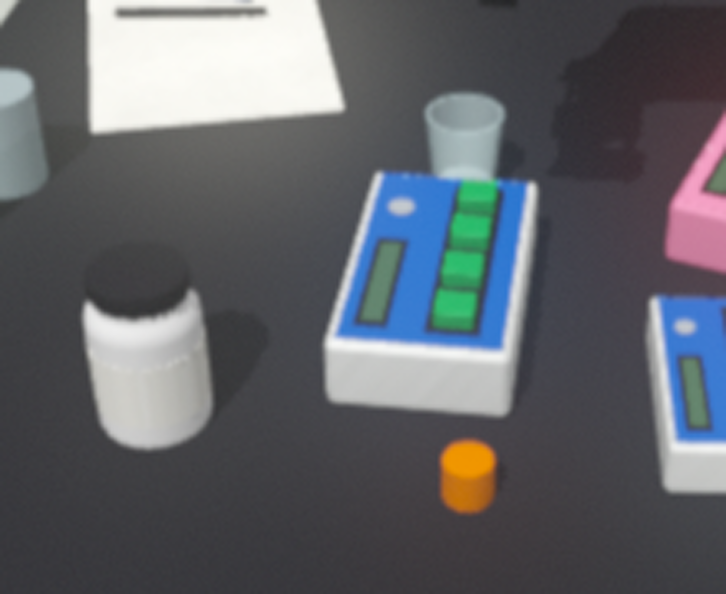

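The picture shows the four keys level at about (455–480, 195–310). The jar (150,345), beaker (465,135) and stopper (468,475) are standing where they were, and the arm is clear.

```bash
python3 -c "
from cell import env
print(env.job_done())"
```

```text
the job is handed in; nothing more can be done
None
```

Key4 (the -y end) was the latched one; I pressed it until it let go and came back up, only tapped the other three lightly, moved the arm clear, and handed the job in.

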